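# Open the oil can with the unmarked thread

### The job

Open the oil can that stands nearer to you: swing its hold-down strap right back off the staple until it stays open, then unscrew the red cap - nobody marked which way its thread runs, so feel gently which way it gives and never wring it hard against the stop. Lift the loosened cap straight up by about a hand's breadth (8 to 10 cm) and finish while still holding it there, level, above the open neck so that it drips back into the can. Leave the other can shut and the things round about where they are.

Things in the scene. Friction and masses are not known exactly. Their poses are not given: they have to be found in the camera images.
- can_a: one of two identical round pale-yellow painted tin oil cans, 124 mm in diameter, full, heavy, standing fast. Origin: centre of the underside, z up. Shoulder at height 118 mm. Strap hinge on its +x side (which looks away from the robot, turned up to 0.45 rad), wire staple on its -x side (48 mm from the axis, top at 161 mm), carrying handle out to 93 mm on its +y side (height 23 to 99 mm)
- can_a_mouth (a point): centre of can_a's neck rim, on the can's axis at height 154 mm; open neck of radius 15.5 mm on a flat collar (radius 30 mm, height 132 mm); hidden under the cap at the start
- can_a_hinge (a point): middle of can_a's strap hinge line, which runs along the can's y: 47 mm from the can's axis towards its +x, height 148 mm
- strap_a (a joint): can_a's hinged hold-down strap (hasp), steel band 18 mm wide arching over the cap, 60 g. 0 = closed, slotted foot over the staple (nothing else latches it); grows as the tab swings up and over, away from the robot; stop at 2.2 rad, laid back. Loose hinge: let go before about 1.1 rad it falls shut, past about 1.6 it falls open by itself
- strap_a_tab (a point): middle of the upturned thumb tab at the free end of can_a's strap: 18 mm wide along the can's y, 3 mm thick, reaching 8 mm above and 4 mm below this point when closed; closed it lies 76 mm from the can's axis on the -x side, height 166 mm, 123 mm from the hinge line; nothing stands within 30 mm to either side of it
- cap_a: red plastic screw cap of can_a, loose, about 50 g: ribbed skirt 52 mm in diameter, 18 mm high, with a grip bar on top (see cap_a_bar), 38 mm high in all. Origin: centre of the open underside, z up; seated, at height 140 mm. Which way loosens, anticlockwise from above or (left-hand thread) clockwise, is unmarked and differs between the two cans
- cap_a_bar (a point): centre of cap_a's grip bar: 40 mm long (cap x; seated, along the can's x), 12 mm thick (cap y), 20 mm high, 158 to 178 mm above the worktop when seated. Three-start thread: tightening, dead stop after 2 to 4 degrees; loosening, turns freely (under 0.1 N m) without rising, lifts straight off from 48 to 78 degrees, next stop at about 82
- can_b: one of two identical round pale-yellow painted tin oil cans, 124 mm in diameter, full, heavy, standing fast. Origin: centre of the underside, z up. Shoulder at height 118 mm. Strap hinge on its +x side (which looks away from the robot, turned up to 0.45 rad), wire staple on its -x side (48 mm from the axis, top at 161 mm), carrying handle out to 93 mm on its +y side (height 23 to 99 mm)
- can_b_mouth (a point): centre of can_b's neck rim, on the can's axis at height 154 mm; open neck of radius 15.5 mm on a flat collar (radius 30 mm, height 132 mm); hidden under the cap at the start
- can_b_hinge (a point): middle of can_b's strap hinge line, which runs along the can's y: 47 mm from the can's axis towards its +x, height 148 mm
- strap_b (a joint): can_b's hinged hold-down strap (hasp), steel band 18 mm wide arching over the cap, 60 g. 0 = closed, slotted foot over the staple (nothing else latches it); grows as the tab swings up and over, away from the robot; stop at 2.2 rad, laid back. Loose hinge: let go before about 1.1 rad it falls shut, past about 1.6 it falls open by itself
- strap_b_tab (a point): middle of the upturned thumb tab at the free end of can_b's strap: 18 mm wide along the can's y, 3 mm thick, reaching 8 mm above and 4 mm below this point when closed; closed it lies 76 mm from the can's axis on the -x side, height 166 mm, 123 mm from the hinge line; nothing stands within 30 mm to either side of it
- cap_b: red plastic screw cap of can_b, loose, about 50 g: ribbed skirt 52 mm in diameter, 18 mm high, with a grip bar on top (see cap_b_bar), 38 mm high in all. Origin: centre of the open underside, z up; seated, at height 140 mm. Which way loosens, anticlockwise from above or (left-hand thread) clockwise, is unmarked and differs between the two cans
- cap_b_bar (a point): centre of cap_b's grip bar: 40 mm long (cap x; seated, along the can's x), 12 mm thick (cap y), 20 mm high, 158 to 178 mm above the worktop when seated. Three-start thread: tightening, dead stop after 2 to 4 degrees; loosening, turns freely (under 0.1 N m) without rising, lifts straight off from 48 to 78 degrees, next stop at about 82
- tomato: red tomato, about 70 mm, bystander
- lemon: yellow lemon, 83 x 58 mm, bystander
- tumbler: steel tumbler, 83 mm wide, 98 mm high, bystander
Things that resemble listed ones, but are neither listed nor needed, are in the scene too. Leave any purple look-alike of the cap_a alone. Leave any turquoise look-alike of the cap_b alone.

How it is judged:
By the outcome, as a careful person would: the job done as asked, in the order asked, and still so for the second after the job is handed in, while the arm keeps its last pose, push and grip.
It also fails if it takes over 64 s, if anything falls off the work surface, if the arm or the gripper's body presses on something with over 40 N, if the wrist force passes 120 N, or if a joint passes its speed limit or range.

### The arm

A 6-joint arm with a two-finger parallel gripper is mounted at the origin on a cart in front of the work surface, level with it; the furniture and walls round the work are solid. World frame = base frame: x ahead of the robot, y to its left, z up, the work surface at z = 0. Lengths are in m, angles in degrees, forces in N, time in s.
With the tool pointing down it reaches from about 0.4 to 0.825 m from the base axis. Payload 7 kg.
Tool frame: the origin (TCP) lies on the centre line of the jaws, within the pads' length; the fingertips stand 19 mm ahead of it and the grasp point (between the pads) is the TCP (r.tip_extent is the distance from the TCP to the fingertips, in m); z points along the fingers, y is the line along which they close (so a half turn about z gives the same grasp; the last joint's range is limited). The gripper opens to 88 mm and grips with 3 to 60 N. Pads are 19 mm wide; open, the fingers measure 130 mm over their backs; the gripper's body (78 mm by 193 mm) begins 47 mm behind the grasp point.
Start: joints at [92.424, 20.546, 0.682, 0, -70.136, -16.507], TCP at [0.164, 0.655, 0.246] pointing down, gripper open.
Joint ranges: [-176.03, 176.03], [-82.01, 121.73], [-58.28, 71.71], [-173.87, 95.51], [-174.79, -0.11], [-173.66, 173.66]. Speed limits (degrees/s): [136.94, 136.94, 172.46, 180, 180, 180].

### API

Orientations are given as [roll, pitch, yaw] about the fixed x, y, z axes, in that order (R = Rz(yaw) Ry(pitch) Rx(roll)).
In Python, from plant import r gives the robot as it stands. The module is installed in compiled form; this text tells all that it offers.
- The arm moves only by the tool jog_arm, never from a script. Its argument "deltas" is a list that holds one entry, the list of rows, each a list of 5 numbers: the opening, from -1 (shut) to 1 (fully open), then the shift along the world's x, y, z in cm, then the turn about the world's z in rad. In form: [[[claw, dx, dy, dz, turn], ...]]. A call has 1 to 8 rows; each row shifts and turns the commanded pose from where the row before left it; what a row does not reach is not made up. A row lasts 1/8 s, in which the tool goes at most 62.5 mm and 10.7 degrees, less where a joint would pass 70% of its speed; a pose out of reach is approached as far as the arm can. A call with a gripper value outside its range is refused whole. The fingers move at their own pace and stop on an object; "force" is the grip in N (left out, the last holds). Time passes only in rows, so rows that do not move let the fingers close. It gives the time, the measured TCP pose, the force, the opening and the grip force at its end, in the units of the state.
- r.get_state(): the state, without advancing time (a new reading comes with each control period).
- r.capture(name): name is "scene" or "top" or "wrist"; returns the picture (480x640x3 uint8, blue, green, red); there is no depth.
- r.camera_info(name): a dict with "fx", "fy", "cx", "cy" (pixels), "view" (4x4, takes a point from world to camera coordinates). Camera axes: x right, y up, looking along -z (the intrinsics and any distortion apply to the point x, -y, -z); pixel columns grow to the right and rows downward; lengths in m; the calibration is good to about 2 mm. A picture is of the moment at which its call begins: read the wrist's pose just before it. camera_info takes no time and is no camera call; for the wrist camera it gives the pose at the moment of the call.
- r.close_job(): hands the job in; it is judged then, once.
The state is a dict: "time_s": time; "joints": joint angles; "qd": joint speeds; "joint_torque": joint torques, N m; "tcp_pos": TCP position; "eef_rot": TCP orientation; "contact_force": force on the tool from outside, world axes, zero at the start; "moment": the same for the moment, N m; "gripper_width": finger opening in m; "gripper_force": force on a finger pad.
Only numpy, scipy, OpenCV 4.12 (cv2) and the standard library are available. Lean on these libraries where they do the work, as an engineer would, in place of code of your own. Each camera call takes 0.05 s, during which the arm holds its last target. There are 200 camera calls.

## Working session

There is one attempt and no reset: what is moved stays moved. The work goes in short steps, Python scripts to look and compute and a tool call to move; the robot and the scene stay as the last step left them, time stands still between calls to the robot, and variables do not carry over. Pictures are saved under pics/ and viewed, at most 10 in all, crops included, and the job is handed in when it is done.

Besides the shell and the picture viewer there is one more tool, called after "Call:" by a JSON object that holds its "name" and its "arguments", one argument or row to a line. jog_arm: Moves the arm, as the interface text tells. Its arguments: {"type":"object","properties":{"deltas":{"type":"array"},"force":{"type":"number"}},"required":["deltas"]}

```bash
mkdir -p pics
cat > h.py <<'E'
import numpy as np, cv2
from plant import r
def snap(cam,name):
    ci=r.camera_info(cam); im=r.capture(cam); cv2.imwrite(f'pics/{name}.png',im); np.savez(f'pics/{name}.npz',view=ci['view'],k=[ci['fx'],ci['fy'],ci['cx'],ci['cy']]); return im
def cal(name):
    d=np.load(f'pics/{name}.npz'); return d['view'],d['k']
def ray(name,u,v):
    V,k=cal(name); R=V[:3,:3]; o=-R.T@V[:3,3]
    d=R.T@np.array([(u-k[2])/k[0],-(v-k[3])/k[1],-1]); return o,d/np.linalg.norm(d)
def onz(name,u,v,z):
    o,d=ray(name,u,v); return o+d*(z-o[2])/d[2]
def tri(a,b):
    (o1,d1),(o2,d2)=ray(*a),ray(*b)
    t=np.linalg.lstsq(np.c_[d1,-d2],o2-o1,rcond=None)[0]
    p,q=o1+t[0]*d1,o2+t[1]*d2; return (p+q)/2,np.linalg.norm(p-q)
def proj(name,p):
    V,k=cal(name); c=V[:3,:3]@np.array(p)+V[:3,3]; return np.array([k[0]*c[0]/-c[2]+k[2],k[1]*-c[1]/-c[2]+k[3]])
E
python3 - <<'E'
from h import *
a=snap('scene','s0');b=snap('top','t0')
for c in ('scene','top','wrist'): print(c,{k:(np.round(v,3).tolist() if k=='view' else v) for k,v in r.camera_info(c).items()})
print(r.get_state())
E
```

```text
scene {'fx': 571.2113856453585, 'fy': 571.2113856453585, 'cx': 314.3742194944994, 'cy': 236.42991890363174, 'view': [[0.877, -0.48, 0.013, -0.486], [0.236, 0.456, 0.858, -0.286], [-0.418, -0.75, 0.513, -0.886], [0.0, 0.0, 0.0, 1.0]]}
top {'fx': 594.2885205113001, 'fy': 594.2885205113001, 'cx': 319.6203471149992, 'cy': 237.2140572802084, 'view': [[0.028, -1.0, 0.012, 0.043], [0.998, 0.029, 0.052, -0.586], [-0.052, 0.011, 0.999, -1.516], [0.0, 0.0, 0.0, 1.0]]}
wrist {'fx': 373.80784780638146, 'fy': 373.80784780638146, 'cx': 321.5670383654355, 'cy': 236.4958001034158, 'view': [[-0.244, -0.97, 0.001, 0.675], [0.925, -0.233, -0.299, 0.039], [0.29, -0.072, 0.954, -0.392], [0.0, 0.0, 0.0, 1.0]]}
{'time_s': 0.1, 'joints': array([ 9.24252682e+01,  2.05871057e+01,  6.38090844e-01, -1.54236381e-02,
       -7.01379021e+01, -1.65062867e+01]), 'qd': array([-0.06095182, -0.11007   ,  0.09110714,  0.04549036,  0.0535645 ,
       -0.09678844]), 'joint_torque': array([-1.16607400e-03, -5.84166813e+01,  2.93748307e+01,  7.01554969e+00,
        1.01619173e-02, -5.36601419e-05]), 'tcp_pos': array([0.16416884, 0.65429444, 0.24471911]), 'eef_rot': array([ 1.79912545e+02, -1.07943920e-02, -1.40862616e+01]), 'contact_force': array([ 0.61859437,  0.07677253, -0.11021458]), 'moment': array([-0.0051933 ,  0.01224578, -0.0038524 ]), 'gripper_force': 0.0, 'gripper_width': 0.08736428748563711}
```

View pics/s0.png

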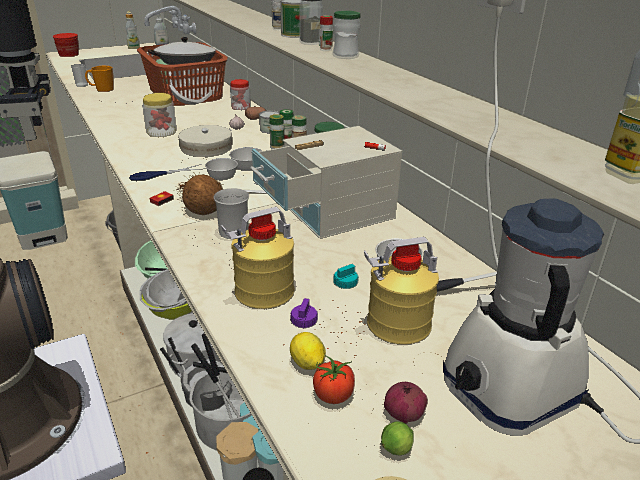

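View pics/t0.png

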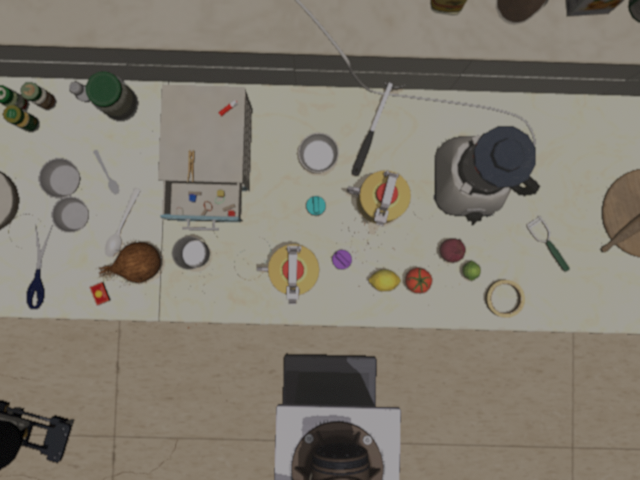

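The near can is on the left: its cap sits at about (293,268) in the top view and (263,228) in the scene view. Its strap tab points towards the robot and its handle is to the left. The tumbler stands at top (193,252). The purple and turquoise look-alikes lie at top (342,259) and (316,206).

Run:
```python
from h import *
s=cv2.imread('pics/s0.png');t=cv2.imread('pics/t0.png')
def red(im,x0,x1,y0,y1):
    h=cv2.cvtColor(im,cv2.COLOR_BGR2HSV); m=(((h[...,0]<6)|(h[...,0]>174))&(h[...,1]>150)&(h[...,2]>80)).astype(np.uint8)
    q=np.zeros_like(m);q[y0:y1,x0:x1]=m[y0:y1,x0:x1]; ys,xs=np.nonzero(q);return xs.mean(),ys.mean(),xs.min(),xs.max(),ys.min(),ys.max(),len(xs)
print(red(t,270,320,245,295),red(s,240,290,205,250))
a=red(t,270,320,245,295);b=red(s,240,290,205,250)
print(tri(('t0',a[0],a[1]),('s0',b[0],b[1])))
print('axis z.16',onz('t0',a[0],a[1],.16), 'tab',onz('t0',292,299,.166),'hinge',onz('t0',293,248,.15))
print('tumbler',onz('t0',193,252,.098),'drawer handle',onz('t0',200,226,.1))
c=np.hstack([cv2.resize(t[220:320,240:340],(400,400),interpolation=cv2.INTER_CUBIC),cv2.resize(s[195:315,215:315],(400,480),interpolation=cv2.INTER_CUBIC)[:400]])
cv2.imwrite('pics/c0.png',c)
```

```text
(np.float64(293.15966386554624), np.float64(269.0840336134454), np.int64(283), np.int64(302), np.int64(262), np.int64(277), 119) (np.float64(262.0120481927711), np.float64(227.45381526104418), np.int64(249), np.int64(275), np.int64(214), np.int64(239), 498)
(array([0.50137864, 0.12056856, 0.15128762]), np.float64(0.00025310350382484466))
axis z.16 [0.50128563 0.12034069 0.16      ] tab [0.43233756 0.12072134 0.166     ] hinge [0.55058313 0.12253877 0.15      ]
tumbler [0.53565093 0.36635188 0.098     ] drawer handle [0.59918886 0.35147585 0.1       ]
```

View pics/c0.png

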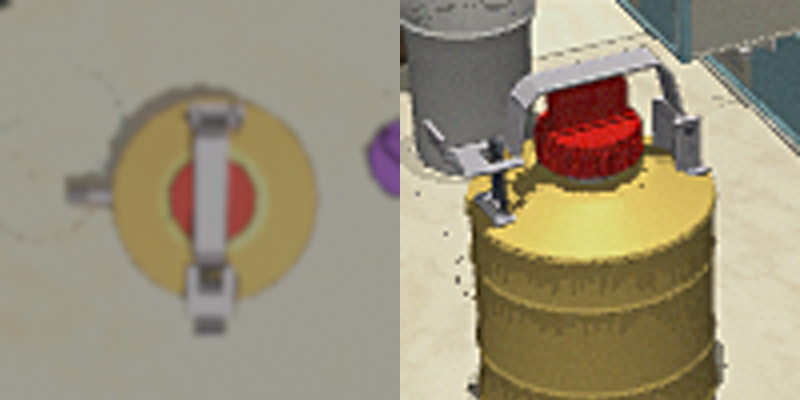

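The crop puts the tab at top px (292,301) and the hinge at (294,248), so the can is nearly aligned with world x. The axis is near (0.501, 0.120). I'll move closer for wrist views.

Call:
{"name": "jog_arm", "arguments": {
  "deltas": [
    [[1, 1, -3.5, 1.5, 0], [1, 2, -4.5, 1.5, 0.03], [1, 2.2, -4.5, 1, 0.03], [1, 2.2, -4.5, 1, 0.03], [1, 2.2, -4.5, 0.5, 0.03], [1, 2.2, -4.5, 0.5, 0.03], [1, 2.2, -4.5, 0.5, 0.03], [1, 2.2, -4.5, 0.5, 0.03]]
  ]
}}

```text
time_s: 1.1
tcp_pos: [0.3265, 0.303, 0.3156]
eef_rot: [-180.0, 0.0, -2.0]
contact_force: [1.2, 1.2, 0.5]
gripper_width: 0.0874
gripper_force: 0.0
```

Call:
{"name": "jog_arm", "arguments": {
  "deltas": [
    [[1, 2.2, -4.5, 0.5, 0.03], [1, 2.2, -4.5, 0, 0], [1, 2.2, -4.5, 0, 0], [1, 1, -3, 0, 0], [1, 0, -1.5, 0, 0], [1, 0, 0, 0, 0]]
  ]
}}

```text
time_s: 1.85
tcp_pos: [0.402, 0.1241, 0.3205]
eef_rot: [-180.0, 0.0, -0.4]
contact_force: [0.7, -0.1, -0.3]
gripper_width: 0.0879
gripper_force: 0.0
```

Run:
```python
from h import *
snap('wrist','w1')
```

Call:
{"name": "jog_arm", "arguments": {
  "deltas": [
    [[1, 3, 2, 0, 0], [1, 3, 2, 0, 0], [1, 0, 0, 0, 0]]
  ]
}}

```text
time_s: 2.28
tcp_pos: [0.4632, 0.1668, 0.3194]
eef_rot: [179.9, 0.1, -0.3]
contact_force: [-0.1, -0.0, -0.8]
gripper_width: 0.0874
gripper_force: 0.0
```

Run:
```python
from h import *
w2=snap('wrist','w2'); w1=cv2.imread('pics/w1.png')
p=np.array([.501,.12,.165]); out=[]
for n,w in (('w1',w1),('w2',w2)):
    u,v=proj(n,p).astype(int); print(n,u,v)
    x0=min(max(u-120,0),400);y0=min(max(v-120,0),240);print(x0,y0)
    out.append(cv2.resize(w[y0:y0+240,x0:x0+240],(400,400),interpolation=cv2.INTER_CUBIC))
cv2.imwrite('pics/c1.png',np.hstack(out))
```

```text
w1 327 93
207 0
w2 381 175
261 55
```

View pics/c1.png

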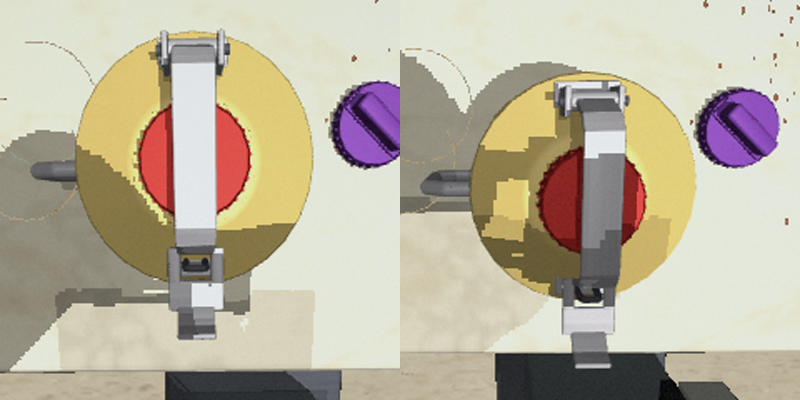

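Run:
```python
from h import *
f1=lambda x,y:('w1',207+x*.6,y*.6)
f2=lambda x,y:('w2',261+(x-400)*.6,55+y*.6)
P={}
for n,a,b in (('tabL',(179,339),(573,368)),('tabR',(216,338),(610,367)),('hinL',(163,50),(557,100)),('hinR',(228,50),(628,100)),('bandL',(176,245),(582,280)),('bandR',(215,245),(619,280)),('bandtopL',(176,62),(582,130)),('bandtopR',(215,62),(624,130))):
    p,e=tri(f1(*a),f2(*b));P[n]=p;print(n,p.round(4),round(e,4))
t=(P['tabL']+P['tabR'])/2;h=(P['hinL']+P['hinR'])/2;print('tabtop',t,'hinge',h,'yaw',np.degrees(np.arctan2(*(h-t)[1::-1])),np.linalg.norm((h-t)[:2]))
for n in('w1','w2'):
    im=cv2.imread(f'pics/{n}.png');hh=cv2.cvtColor(im,cv2.COLOR_BGR2HSV);m=(((hh[...,0]<6)|(hh[...,0]>174))&(hh[...,1]>150)&(hh[...,2]>60)).astype(np.uint8)
    m[:, :250]=0;m[:,460:]=0;k=cv2.findNonZero(m)
    c,rad=cv2.minEnclosingCircle(max(cv2.findContours(cv2.morphologyEx(m,cv2.MORPH_CLOSE,np.ones((35,35))),0,2)[0],key=cv2.contourArea));print(n,c,rad,onz(n,*c,.158)); P[n]=c
    y=((hh[...,0]>15)&(hh[...,0]<32)&(hh[...,1]>90)).astype(np.uint8)
    y=cv2.morphologyEx(y,cv2.MORPH_CLOSE,np.ones((45,45)));cc=max(cv2.findContours(y,0,2)[0],key=cv2.contourArea);c2,r2=cv2.minEnclosingCircle(cc);print('can',c2,r2,onz(n,*c2,.118))
print('cap',tri(('w1',*P['w1']),('w2',*P['w2'])))
```

```text
tabL [0.4189 0.1308 0.1714] 0.0012
tabR [0.4199 0.113  0.1734] 0.0004
hinL [0.5476 0.138  0.1377] 0.0031
hinR [0.5463 0.1068 0.1485] 0.0008
bandL [0.4637 0.1298 0.173 ] 0.0031
bandR [0.4636 0.1122 0.173 ] 0.0032
bandtopL [0.5347 0.1309 0.1805] 0.0025
bandtopR [0.5342 0.1144 0.1852] 0.0005
tabtop [0.41938066 0.12190148 0.17239725] hinge [0.54695463 0.12239312 0.14309752] yaw 0.22080308007209754 0.12757491446728864
w1 (323.0, 95.29850769042969) 36.121986389160156 [0.49995479 0.12296123 0.158     ]
can (319.5, 386.0) 327.0784606933594 [0.20274004 0.12856208 0.118     ]
w2 (375.8333435058594, 175.1666717529297) 32.88457107543945 [0.50045126 0.12341728 0.158     ]
can (331.3741149902344, 160.56234741210938) 106.24343872070312 [0.5079813  0.15819966 0.118     ]
cap (array([0.50008444, 0.12298866, 0.15528822]), np.float64(8.788291742588554e-05))
```

The tab's top edge is at z≈0.172, x≈0.420, y≈0.122. The cap axis is at (0.500, 0.123) and the hinge at about x 0.547, with yaw≈0. These all agree with the given sizes, so I'll straddle the tab and grip it across its width, letting it pivot between the pads.

Call:
{"name": "jog_arm", "arguments": {
  "deltas": [
    [[1, -2.2, -2.2, -1, 0], [1, -2.2, -2.3, -2.5, 0], [1, 0, 0, -3.5, 0], [1, 0, 0, -3.5, 0], [1, 0, 0, -2.5, 0], [1, 0, 0, -1.4, 0], [1, 0, 0, 0, 0]]
  ]
}}

```text
time_s: 3.2
tcp_pos: [0.4177, 0.1197, 0.1763]
eef_rot: [180.0, 0.0, -0.3]
contact_force: [-0.3, 0.0, 0.4]
gripper_width: 0.0875
gripper_force: 0.0
```

Call:
{"name": "jog_arm", "arguments": {
  "deltas": [
    [[-0.2, 0, 0, 0, 0], [-0.4, 0, 0, 0, 0], [-0.8, 0, 0, 0, 0], [-1, 0, 0, 0, 0], [-1, 0, 0, 0, 0], [-1, 0, 0, 0, 0]]
  ],
  "force": 10
}}

```text
time_s: 3.95
tcp_pos: [0.4183, 0.1197, 0.1765]
eef_rot: [180.0, 0.0, -0.3]
contact_force: [0.2, -0.8, 1.1]
gripper_width: 0.0333
gripper_force: 0.0
```

Call:
{"name": "jog_arm", "arguments": {
  "deltas": [
    [[-1, 0, 0, 0, 0], [-1, 0, 0, 0, 0], [-1, 0, 0, 0, 0]]
  ]
}}

```text
time_s: 4.32
tcp_pos: [0.4184, 0.1212, 0.1767]
eef_rot: [-179.8, -0.0, -0.3]
contact_force: [-3.6, 7.1, -0.3]
gripper_width: 0.0177
gripper_force: 10.0
```

Call:
{"name": "jog_arm", "arguments": {
  "deltas": [
    [[-1, 0, 0.2, 0, 0], [-1, 0.34, 0, 1.59, 0], [-1, 0.54, 0, 1.54, 0], [-1, 0.74, 0, 1.44, 0], [-1, 0.93, 0, 1.34, 0], [-1, 1.08, 0, 1.21, 0]]
  ],
  "force": 15
}}

```text
time_s: 5.08
tcp_pos: [0.4551, 0.1218, 0.2485]
eef_rot: [-180.0, -0.0, -0.3]
contact_force: [3.0, 1.3, -3.1]
gripper_width: 0.0173
gripper_force: 15.0
```

Still gripping at 17 mm with low forces; I'll continue the arc.

Call:
{"name": "jog_arm", "arguments": {
  "deltas": [
    [[-1, 1.24, 0, 1.06, 0], [-1, 1.37, 0, 0.88, 0], [-1, 1.46, 0, 0.7, 0], [-1, 1.55, 0, 0.5, 0], [-1, 1.6, 0, 0.3, 0]]
  ]
}}

```text
time_s: 5.7
tcp_pos: [0.5282, 0.1222, 0.283]
eef_rot: [-179.9, -0.1, -0.3]
contact_force: [-2.0, 5.3, 2.5]
gripper_width: 0.0175
gripper_force: 15.0
```

Call:
{"name": "jog_arm", "arguments": {
  "deltas": [
    [[-1, 1.62, 0, 0.08, 0], [-1, 1.62, 0, -0.13, 0], [-1, 1.59, 0, -0.34, 0], [-1, 1.54, 0, -0.54, 0], [-1, 0.92, 0, -0.45, 0], [-1, 0, 0, 0, 0]]
  ]
}}

```text
time_s: 6.45
tcp_pos: [0.6043, 0.1228, 0.2712]
eef_rot: [-179.9, -0.5, -0.3]
contact_force: [4.5, 5.9, 13.3]
gripper_width: 0.0176
gripper_force: 27.4
```

Call:
{"name": "jog_arm", "arguments": {
  "deltas": [
    [[-0.3, 0, 0, 0, 0], [0.2, 0, 0, 0, 0], [0.6, 0, 0, 0, 0], [1, 0, 0, 0, 0], [1, 0, 0, 0, 0], [1, 0, 0, 1.5, 0], [1, -2, 0, 3, 0], [1, -4, 0, 1, 0]]
  ]
}}

```text
time_s: 7.45
tcp_pos: [0.5406, 0.1219, 0.3256]
eef_rot: [-180.0, -0.1, -0.4]
contact_force: [-0.1, 0.8, -0.2]
gripper_width: 0.0865
gripper_force: 0.0
```

Call:
{"name": "jog_arm", "arguments": {
  "deltas": [
    [[1, -5, 0, 0, 0], [1, -3, 0, 0, 0], [1, 0, 0, 0, 0], [1, 0, 0, 0, 0]]
  ]
}}

```text
time_s: 7.95
tcp_pos: [0.4601, 0.122, 0.3245]
eef_rot: [-179.9, -0.1, -0.3]
contact_force: [1.1, -0.4, 0.0]
gripper_width: 0.0875
gripper_force: 0.0
```

Run:
```python
from h import *
w=snap('wrist','w3'); s=snap('scene','s3')
u,v=proj('w3',[.5,.122,.165]).astype(int);x0=min(max(u-150,0),340);y0=min(max(v-150,0),180);print(u,v,x0,y0)
cv2.imwrite('pics/c3.png',np.hstack([cv2.resize(w[y0:y0+300,x0:x0+300],(400,400)),cv2.resize(s[195:315,215:315],(400,480),interpolation=cv2.INTER_CUBIC)[:400]]))
print(r.get_state()['tcp_pos'])
```

```text
322 173 172 23
[0.46029475 0.12185122 0.32359397]
```

View pics/c3.png

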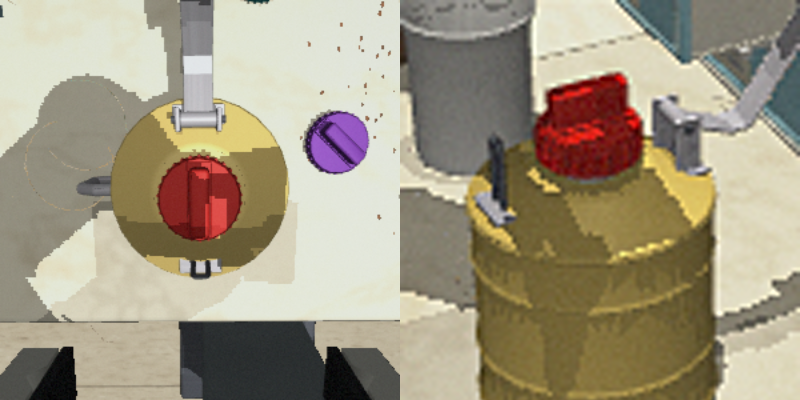

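The strap now lies back open. The bare cap's bar is at crop (200,203) and still lies along x, and the neck is clear. I'll measure the bar in two views.

Run:
```python
from h import *
C={}
for n,(x0,x1,y0,y1) in (('w3',(270,380,120,230)),('s3',(240,290,205,250))):
    im=cv2.imread(f'pics/{n}.png');hh=cv2.cvtColor(im,cv2.COLOR_BGR2HSV);m=(((hh[...,0]<6)|(hh[...,0]>174))&(hh[...,1]>130)&(hh[...,2]>50)).astype(np.uint8)
    q=np.zeros_like(m);q[y0:y1,x0:x1]=m[y0:y1,x0:x1]
    C[n]=cv2.minEnclosingCircle(max(cv2.findContours(q,0,2)[0],key=cv2.contourArea)); print(n,C[n])
print('skirt circle ctr z.158',onz('w3',*C['w3'][0],.158))
# bar top corners by eye: wrist crop (190..208,168..238), scene crop ends (550,95)-(628,74)
W=lambda x,y:('w3',172+x*.75,23+y*.75); S=lambda x,y:('s3',215+(x-400)/4,195+y/4)
print('bar centre top',tri(W(199,203),S(588,84)))
print('bar ends z.178',onz(*W(199,168),.178),onz(*W(199,238),.178),'sides',onz(*W(190,203),.178),onz(*W(209,203),.178))
```

```text
w3 ((321.26678466796875, 171.2005615234375), 32.22557067871094)
s3 ((261.5, 225.88095092773438), 14.905433654785156)
skirt circle ctr z.158 [0.5005331  0.12278301 0.158     ]
bar centre top (array([0.50127028, 0.12201711, 0.1761584 ]), np.float64(0.0032703728842263307))
bar ends z.178 [0.51967014 0.12264073 0.178     ] [0.47960894 0.12286707 0.178     ] sides [0.50008367 0.12791784 0.178     ] [0.50002724 0.11701155 0.178     ]
```

Call:
{"name": "jog_arm", "arguments": {
  "deltas": [
    [[0.3, 2, 0, -1, 0], [0.0, 2, 0.05, -3, 0], [0, 0, 0, -4, 0], [0, 0, 0, -3.3, 0], [0, 0, 0, -2, 0], [0, 0, 0, -1, 0], [0, 0, 0, 0, 0]]
  ],
  "force": 10
}}

```text
time_s: 8.93
tcp_pos: [0.4999, 0.122, 0.1798]
eef_rot: [179.9, 0.1, -0.3]
contact_force: [0.3, -0.4, 0.8]
gripper_width: 0.0439
gripper_force: 0.0
```

Call:
{"name": "jog_arm", "arguments": {
  "deltas": [
    [[-1, 0, 0, 0, 0], [-1, 0, 0, 0, 0], [-1, 0, 0, 0, 0], [-1, 0, 0, 0, 0], [-1, 0, 0, 0, 0], [-1, 0, 0, 0, 0]]
  ]
}}

```text
time_s: 9.68
tcp_pos: [0.4998, 0.1223, 0.1807]
eef_rot: [-180.0, -0.0, -0.3]
contact_force: [-1.1, 0.7, 4.6]
gripper_width: 0.012
gripper_force: 10.0
```

```bash
python3 -c "
from plant import r;s=r.get_state();print({k:s[k] for k in('time_s','joints','tcp_pos','eef_rot','contact_force','moment','gripper_width','gripper_force')})"
```

```text
{'time_s': 9.675, 'joints': array([ 3.56390049e+01,  8.54362415e+00, -2.46735310e+01,  6.64012547e-03,
       -5.67580284e+01,  5.40351946e+01]), 'tcp_pos': array([0.4997551 , 0.12225933, 0.18073525]), 'eef_rot': array([-1.79989922e+02, -2.33481591e-02, -3.22163821e-01]), 'contact_force': array([-1.08991397,  0.73564164,  4.63097011]), 'moment': array([ 0.08579273,  0.64545673, -0.0489576 ]), 'gripper_width': 0.01196961039034432, 'gripper_force': 9.977172911167145}
```

Call:
{"name": "jog_arm", "arguments": {
  "deltas": [
    [[-1, 0, 0, 0, 0.02], [-1, 0, 0, 0, 0.02], [-1, 0, 0, 0, 0]]
  ]
}}

```text
time_s: 10.05
tcp_pos: [0.5, 0.1223, 0.1807]
eef_rot: [-180.0, -0.0, 2.0]
contact_force: [-1.2, -0.5, 5.4]
gripper_width: 0.0119
gripper_force: 10.0
```

```bash
python3 -c "
from plant import r;s=r.get_state();print({k:s[k] for k in('eef_rot','contact_force','moment')})"
```

```text
{'eef_rot': array([-1.79993038e+02, -4.21868509e-02,  2.03477144e+00]), 'contact_force': array([-1.15490835, -0.54874302,  5.419288  ]), 'moment': array([-0.03703405,  0.39207463,  0.06195038])}
```

Call:
{"name": "jog_arm", "arguments": {
  "deltas": [
    [[-1, 0, 0, 0, 0.02], [-1, 0, 0, 0, 0.01], [-1, 0, 0, 0, 0]]
  ]
}}

```text
time_s: 10.42
tcp_pos: [0.5001, 0.1223, 0.1807]
eef_rot: [-180.0, -0.1, 3.7]
contact_force: [-0.4, -0.5, 6.5]
gripper_width: 0.0119
gripper_force: 10.0
```

```bash
python3 -c "
from plant import r;s=r.get_state();print({k:s[k] for k in('eef_rot','contact_force','moment')})"
```

```text
{'eef_rot': array([-1.79992156e+02, -5.01953920e-02,  3.74316571e+00]), 'contact_force': array([-0.3589577 , -0.50261433,  6.45608092]), 'moment': array([-0.09775431,  0.17523607, -0.00782203])}
```

Call:
{"name": "jog_arm", "arguments": {
  "deltas": [
    [[-1, 0, 0, 0, 0.02], [-1, 0, 0, 0, 0.02], [-1, 0, 0, 0, 0]]
  ]
}}

```text
time_s: 10.8
tcp_pos: [0.5001, 0.1223, 0.1807]
eef_rot: [-180.0, -0.1, 6.0]
contact_force: [0.4, 0.4, 5.3]
gripper_width: 0.0121
gripper_force: 10.0
```

```bash
python3 -c "
from plant import r;s=r.get_state();print({k:s[k] for k in('eef_rot','contact_force','moment')})"
```

```text
{'eef_rot': array([-1.79993924e+02, -5.74293476e-02,  6.04556597e+00]), 'contact_force': array([0.44249162, 0.36738853, 5.25097795]), 'moment': array([-0.08507058,  0.03609217,  0.06378982])}
```

No resisting moment and the bar follows the jaws past 6°, so anticlockwise (+) loosens. I'll keep turning gently.

Call:
{"name": "jog_arm", "arguments": {
  "deltas": [
    [[-1, 0, 0, 0, 0.04], [-1, 0, 0, 0, 0.05], [-1, 0, 0, 0, 0.06], [-1, 0, 0, 0, 0.06], [-1, 0, 0, 0, 0.06], [-1, 0, 0, 0, 0.06], [-1, 0, 0, 0, 0.06], [-1, 0, 0, 0, 0.06]]
  ]
}}

```text
time_s: 11.8
tcp_pos: [0.5001, 0.1224, 0.1807]
eef_rot: [180.0, -0.1, 31.9]
contact_force: [0.7, -0.2, 4.8]
gripper_width: 0.0119
gripper_force: 10.0
```

```bash
python3 -c "
from plant import r;s=r.get_state();print({k:s[k] for k in('eef_rot','contact_force','moment')})"
```

```text
{'eef_rot': array([ 1.79982888e+02, -6.02277322e-02,  3.19237560e+01]), 'contact_force': array([ 0.68819614, -0.18470765,  4.83691167]), 'moment': array([-0.08455782, -0.05814607, -0.03061544])}
```

Call:
{"name": "jog_arm", "arguments": {
  "deltas": [
    [[-1, 0, 0, 0, 0.07], [-1, 0, 0, 0, 0.07], [-1, 0, 0, 0, 0.07], [-1, 0, 0, 0, 0.07], [-1, 0, 0, 0, 0.07], [-1, 0, 0, 0, 0.07], [-1, 0, 0, 0, 0.07], [-1, 0, 0, 0, 0.03]]
  ]
}}

```text
time_s: 12.8
tcp_pos: [0.5001, 0.1224, 0.1807]
eef_rot: [180.0, -0.0, 61.7]
contact_force: [0.2, -0.7, 5.1]
gripper_width: 0.012
gripper_force: 10.0
```

```bash
python3 -c "
from plant import r;s=r.get_state();print({k:s[k] for k in('joints','eef_rot','contact_force','moment')})"
```

```text
{'joints': array([ 3.56325134e+01,  8.56352675e+00, -2.46632617e+01,  2.28092975e-02,
       -5.67185141e+01,  1.16018417e+02]), 'eef_rot': array([ 1.79958861e+02, -4.07824848e-02,  6.16634525e+01]), 'contact_force': array([ 0.19829411, -0.69283199,  5.13754811]), 'moment': array([-0.07966725, -0.12411591, -0.02730862])}
```

Call:
{"name": "jog_arm", "arguments": {
  "deltas": [
    [[-1, 0, 0, 0, 0], [-1, 0, 0, 0.3, 0], [-1, 0, 0, 0.3, 0], [-1, 0, 0, 0.4, 0], [-1, 0, 0, 0, 0]]
  ],
  "force": 20
}}

```text
time_s: 13.42
tcp_pos: [0.4998, 0.1223, 0.1907]
eef_rot: [180.0, -0.0, 61.5]
contact_force: [0.2, -0.4, -0.4]
gripper_width: 0.0117
gripper_force: 20.0
```

The cap comes up freely. I'll lift to 9 cm in total.

Call:
{"name": "jog_arm", "arguments": {
  "deltas": [
    [[-1, 0, 0, 1, 0], [-1, 0, 0, 1.2, 0], [-1, 0, 0, 1.3, 0], [-1, 0, 0, 1.3, 0], [-1, 0, 0, 1.3, 0], [-1, 0, 0, 1.2, 0], [-1, 0, 0, 0.7, 0], [-1, 0, 0, 0, 0]]
  ]
}}

```text
time_s: 14.42
tcp_pos: [0.4998, 0.1223, 0.2708]
eef_rot: [180.0, -0.0, 61.5]
contact_force: [0.2, -0.9, -1.1]
gripper_width: 0.0118
gripper_force: 20.0
```

Call:
{"name": "jog_arm", "arguments": {
  "deltas": [
    [[-1, 0, 0, 0, 0], [-1, 0, 0, 0, 0]]
  ]
}}

```text
time_s: 14.68
tcp_pos: [0.4995, 0.1221, 0.2699]
eef_rot: [-180.0, 0.0, 61.5]
contact_force: [0.4, 0.5, -0.8]
gripper_width: 0.0121
gripper_force: 20.0
```

Run:
```python
from h import *
w=snap('wrist','w5'); s=snap('scene','s5')
print(r.get_state()['tcp_pos'])
cv2.imwrite('pics/c5.png',np.hstack([cv2.resize(w[0:480,80:560],(400,400)),cv2.resize(s[155:275,215:315],(400,480),interpolation=cv2.INTER_CUBIC)[:400]]))
```

```text
[0.49952563 0.12211106 0.26997759]
```

View pics/c5.png

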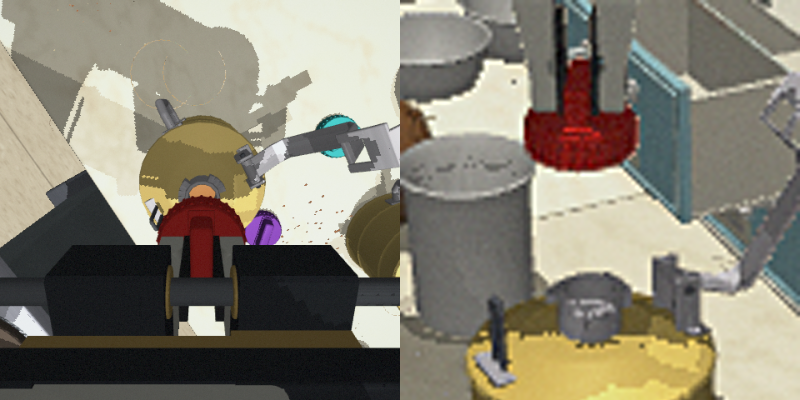

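The cap is held level at scene crop (582,130), directly above the open neck at (595,295). The strap is still laid back, so I'm handing in.

```bash
python3 -c "
from plant import r;print(r.close_job())"
```

```text
the job is handed in; nothing more can be done
None
```

I opened the nearer can and handed the job in at about 15 s: its strap is laid back open, the cap unscrewed anticlockwise by 62°, and the cap is held level about 9 cm above the open neck; the arm never touched the other can or the things round about.

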